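# Set the bench grinder's tool rest with a gap gauge

## Task

Take the yellow gap gauge from its wooden stand and hang its blade in the gap between the grinder's grey stone wheel and the tool rest, centred on the rest and with the gauge's foot lying flat on the rest. Let go of it, then gently push the rest (its front edge is red) towards the wheel until the blade is nipped between rest and stone, and leave the gauge standing there. Leave the blue gauge and everything else on the bench alone.

Things in the scene. Friction and masses are not known exactly. Their poses are not given: they have to be found in the camera images.
- yellow_gauge: Loose gap gauge. Origin: foot's underside where it meets the blade, mid-width; z up. Steel foot x -34 to +3 mm, 24 mm wide, z 0 to 5; upright yellow handle block x -26 to -8, y -15 to +15, z 5 to 45; steel blade 3 mm thick (x 0 to +3), 22 mm wide along y, hanging 25 mm down (z -25 to 0). Starts with its foot on the stand and its blade in a slot.
- blade_tip (a point): Middle of the lower end of the yellow gauge's blade; axes of the gauge.
- blue_gauge: The same gauge with a blue handle and a 6 mm blade; it stays in the stand's other slot. Origin and axes as for the yellow one, 56 mm from it along the stand's x.
- gauge_stand: Fixed dark wooden block 110 x 60 x 40 mm with two slots 9 mm wide, 32 mm deep, across it along y. Origin: centre of its underside; the gauges' origins start at x -16 and +40 mm, z 40 mm, axes parallel to the stand's. Which gauge is in which slot varies.
- wheel_face (a point): Point of the blue grinder's grey stone wheel nearest the robot, mid-width, at axis height, 135 mm above the bench. Wheel 150 mm diameter, 25 mm wide, axis along y, does not turn; a dark hood (87 mm radius) covers top and back of both wheels. x runs from the rest into the wheel, away from the robot; y left; z up. The brass wire wheel is not used.
- stone_wheel: The grey stone wheel itself, brittle; origin at its centre, on its axis, axes as wheel_face.
- rest_edge (a point): Middle of the tool rest's wheel-side top edge, 145 mm above the bench (10 mm above the wheel's axis); axes as wheel_face. Aluminium plate x -60 to 0, y -35 to +35 mm, its wheel-side face 20 mm high downwards, open space below. Gap to the wheel: x distance from here to wheel_face, 12 to 18 mm at the start.
- rest_front (a point): Middle of the rest's top edge on the robot's side, where the red front face (70 mm wide, 31 mm high downwards) can be pushed; axes as wheel_face.
- rest (a joint): Travel of the rest towards the wheel, m: 0 right back (gap 18 mm), 0.015 leaves a 3 mm gap, 0.018 would touch the wheel. It slides stiffly (about 4 N) and stays where it is left.
- disc_stack: Bystander: stack of red-brown sanding discs, 124 mm diameter, 30 mm high, origin under its centre.
- wrench: Bystander: steel wrench lying on the bench.
- driver: Bystander: screwdriver lying on the bench.
- offcut: Bystander: wooden offcut 140 x 60 x 30 mm, origin under its centre.
- glue: Bystander: white bottle 60 mm diameter, 150 mm high, origin under its centre.
- jar: Bystander: glass jar 70 mm diameter, 90 mm high, origin under its centre.

How it is judged (in metres and radians):
On the way:
1. the yellow gauge's blade hangs in the still open gap, foot flat on the rest, out of the fingers (z of yellow_gauge in the frame of rest_edge between -0.003 and 0.0025 m and angle between yellow_gauge's own z axis and vertical below 0.08 rad and x of blade_tip in the frame of rest_edge above 0 m and x of blade_tip in the frame of wheel_face below 0.003 m and y of yellow_gauge in the frame of rest_edge between -0.01 and 0.01 m and contact force between the fingers and yellow_gauge below 0.1 N and x of rest_edge in the frame of wheel_face below -0.0075 m), for 0.2 s.
At the end, for the whole second after the job is handed in: The gap between rest and stone is under 4.5 mm with the yellow gauge's 3 mm blade in it: the foot's underside within 2.5 mm above the rest's top (3 mm below), the gauge within 0.08 rad of upright, within 10 mm of the rest's middle sideways, at rest and let go (z of yellow_gauge in the frame of rest_edge between -0.003 and 0.0025 m and angle between yellow_gauge's own z axis and vertical below 0.08 rad and x of blade_tip in the frame of rest_edge above 0 m and x of blade_tip in the frame of wheel_face below 0.003 m and y of yellow_gauge in the frame of rest_edge between -0.01 and 0.01 m and x of rest_edge in the frame of wheel_face above -0.0045 m and linear speed of yellow_gauge below 0.01 m/s); the robot touches nothing.
It fails at once if the blue gauge is moved by more than 20 mm, or another thing on the bench by more than 30 mm (distance of blue_gauge from where it was at the start of the episode above 0.02 m or distance of any of disc_stack, wrench, driver, offcut, glue, jar from where it was at the start of the episode above 0.03 m).
It fails at once if the blade is forced against the stone with more than 60 N (contact force between yellow_gauge and stone_wheel above 60 N).
It also fails if it takes over 50 s, if anything falls off the work surface, if the arm or the gripper's body presses on something with over 40 N, if the wrist force passes 120 N, or if a joint passes its speed limit or range.

## Robot

A 6-joint arm with a two-finger parallel gripper is mounted at the origin on the work surface. World frame = base frame: x ahead of the robot, y to its left, z up, the work surface at z = 0. Lengths are in mm, angles in rad, forces in N, time in s.
With the tool pointing down it reaches from about 350 to 775 mm from the base axis. Payload 7.3 kg.
Tool frame: the origin (TCP) lies midway between the tips of the shut fingers; the grasp point (between the pads) lies 19 mm behind it; z points along the fingers, y is the direction in which the jaws open and shut (so a half turn about z gives the same grasp; the last joint's range is limited). The gripper opens to 92 mm and grips with 3 to 60 N. Pads are 19 mm wide; open, the fingers measure 130 mm over their backs; the gripper's body (75 mm by 190 mm) begins 47 mm behind the grasp point.
Start: joints at [-1.427, 0.342, 1.524, -0, 1.275, -0.146], TCP at [150.047, -503.121, 226.741] pointing down, gripper open.
Joint ranges: [-2.53, 2.53], [-0.77, 2.02], [0.04, 2.7], [-1, 4.14], [0.28, 2.66], [-3.11, 3.11]. Speed limits (rad/s): [2.57, 2.57, 3.14, 3.14, 3.14, 3.14].

## Interface

Orientations are given as [roll, pitch, yaw] about the fixed x, y, z axes, in that order (R = Rz(yaw) Ry(pitch) Rx(roll)).
In Python, from plant import sensors, imaging, ticket gives the robot as it stands. The module is installed in compiled form; this text tells all that it offers.
- The arm moves only by the tool arm_command, never from a script. Its argument "increments" is one flat list of numbers, 5 for each row, row after row: the closure, from 0 (fully open) to 1 (shut), then the shift along the tool's x, y, z in mm, then the turn about the tool's z in degrees. In form: [hand, dx, dy, dz, spin, hand, dx, dy, dz, spin, ...]. A call has 1 to 20 rows; each row is the pose to reach, as a shift and turn from the pose commanded when the call began, along the tool's axes at that moment; what a row does not reach only later rows make up. A row lasts 1/8 s, in which the tool goes at most 62.5 mm and 10.7 degrees, less where a joint would pass 70% of its speed; a pose out of reach is approached as far as the arm can. A call with a gripper value outside its range is refused whole. The fingers move at their own pace and stop on an object; the grip force is fixed at half the most. Time passes only in rows, so rows that repeat a pose let the fingers close. It gives the time, the measured TCP pose, the force and the opening at its end, in the units of the state.
- sensors.get_obs(): the state, without advancing time (a new reading comes with each control period).
- imaging.capture(name): name is "scene" or "top" or "wrist"; returns the picture (384x512x3 uint8, blue, green, red); there is no depth.
- imaging.calibration(name): a dict with "fx", "fy", "cx", "cy" (pixels), "D" ([k1, k2, p1, p2, k3] as OpenCV has them; the pictures are not rectified), "world_to_cam" (4x4, takes a point from world to camera coordinates); the wrist camera has in their place "hand_eye" (4x4, takes a point from camera to tool coordinates, whose origin is the TCP and whose axes are the flange's). Camera axes: x right, y down, z forward; pixel columns grow to the right and rows downward; lengths in mm; the calibration is good to about 2 mm. A picture is of the moment at which its call begins: read the wrist's pose just before it. calibration takes no time and is no camera call.
- ticket.close_job(): hands the job in, once; it reports no verdict.
The state is a dict: "time": time; "joint_positions": joint angles; "dq": joint speeds; "tau": joint torques, N m; "tool_pos": TCP position; "tcp_rot": TCP orientation; "contact_force": force on the tool from outside, world axes, zero at the start; "moment": the same for the moment, N m; "grip_width": finger opening in mm.
Only numpy, scipy, OpenCV 4.12 (cv2) and the standard library are available. Lean on these libraries where they do the work, as an engineer would, in place of code of your own. Each camera call takes 0.05 s, during which the arm holds its last target. There are 200 camera calls.

## Working session

There is one attempt and no reset: what is moved stays moved. The work goes in short steps, Python scripts to look and compute and a tool call to move; the robot and the scene stay as the last step left them, time stands still between calls to the robot, and variables do not carry over. Pictures are saved under pics/ and viewed, about 8 in all and at most 12, crops included, and the job is handed in when it is done.

Besides the shell and the picture viewer there is one more tool, called after "Emit:" as name(argument=value, ...), one argument or row to a line, values as JSON. arm_command: Moves the arm, as the interface text tells. Its arguments: {"type":"object","properties":{"increments":{"type":"array","items":{"type":"number"}}},"required":["increments"]}

```bash
mkdir -p pics
python3 - <<'E'
from plant import sensors, imaging
import cv2, numpy as np
o=sensors.get_obs(); print(o)
a=imaging.capture("scene"); b=imaging.capture("top")
cv2.imwrite("pics/s0.png",a); cv2.imwrite("pics/t0.png",b)
cv2.imwrite("pics/st.png",np.hstack([cv2.resize(a,(400,300)),cv2.resize(b,(400,300))]))
for n in("scene","top","wrist"): print(n,imaging.calibration(n))
E
```

```text
{'time': 0.0, 'joint_positions': array([-1.42701401e+00,  3.42725801e-01,  1.52501848e+00,  3.69379640e-05,
        1.27537746e+00, -1.46025124e-01]), 'dq': array([ 5.15220227e-05, -4.15239638e-04, -4.77696258e-04,  5.18938994e-04,
        1.12716352e-03, -1.24464413e-03]), 'tau': array([-2.33588280e-04, -4.31241846e+01, -2.44215792e+01,  7.16972211e-02,
        5.60295198e-02, -1.17607719e-04]), 'tool_pos': array([ 149.98969957, -502.70102919,  226.04284913]), 'tcp_rot': array([-3.14008498e+00, -2.57437153e-04,  2.89796467e-01]), 'contact_force': array([-0.14717293, -0.15195804,  0.09616837]), 'moment': array([ 0.04898256, -0.00271645, -0.00107784]), 'grip_width': 91.39794460319659}
scene {'fx': 449.910309048145, 'fy': 449.910309048145, 'cx': 252.13630712693924, 'cy': 190.2815903902962, 'D': array([-0.14683622,  0.        ,  0.        ,  0.        ,  0.        ]), 'world_to_cam': array([[-2.17602671e-01,  9.76004010e-01, -8.07772518e-03,
         1.09277195e+02],
       [ 6.32799602e-01,  1.34773675e-01, -7.62496374e-01,
        -2.31934591e+02],
       [-7.43110854e-01, -1.71032829
[... 515 characters left out ...]
[ 1.03975613e-01, -5.68588361e-03, -9.94563594e-01,
         1.43681540e+03],
       [ 0.00000000e+00,  0.00000000e+00,  0.00000000e+00,
         1.00000000e+00]])}
wrist {'fx': 278.1073775031409, 'fy': 278.1073775031409, 'cx': 256.7978708632952, 'cy': 188.87802914456086, 'D': array([0.00779647, 0.        , 0.        , 0.        , 0.        ]), 'hand_eye': array([[ 1.26413491e-03, -9.63515912e-01, -2.67648070e-01,
         7.08205529e+01],
       [ 9.99999197e-01,  1.19479732e-03,  4.21925927e-04,
        -4.06863117e-01],
       [-8.67471464e-05, -2.67648389e-01,  9.63516649e-01,
        -1.58018283e+02],
       [ 0.00000000e+00,  0.00000000e+00,  0.00000000e+00,
         1.00000000e+00]])}
```

View pics/s0.png

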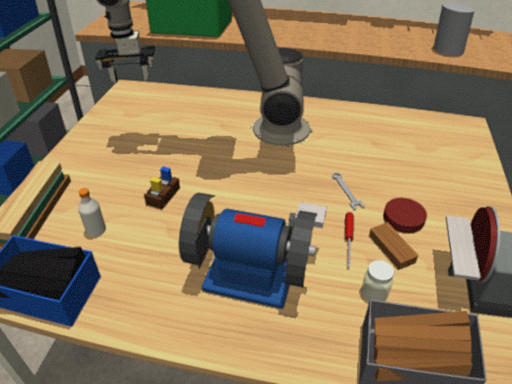

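View pics/t0.png

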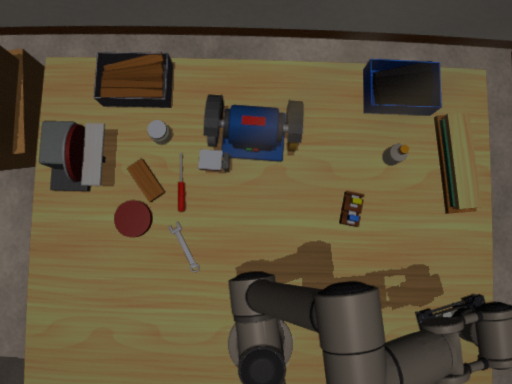

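The scene view shows the grinder from behind, with the stand near (162,190). In the top view the stand is at (352,208), with yellow at (357,200) and blue at (354,217). The stone wheel is at (214,115) and the rest at (212,160). Next I'll work out rough positions for a wrist look.

```bash
cat > h.py <<'E'
from plant import sensors, imaging
import cv2, numpy as np, json
from scipy.spatial.transform import Rotation as R
def T(o):
    M=np.eye(4); M[:3,:3]=R.from_euler('xyz',o['tcp_rot']).as_matrix(); M[:3,3]=o['tool_pos']; return M
def cam(n,o=None):
    c=imaging.calibration(n); K=np.array([[c['fx'],0,c['cx']],[0,c['fy'],c['cy']],[0,0,1]])
    C2W=np.linalg.inv(c['world_to_cam']) if n!='wrist' else T(o)@c['hand_eye']
    return K,c['D'],C2W
def ray(cm,uv):
    K,D,M=cm; p=cv2.undistortPoints(np.array([[uv]],float),K,D)[0,0]
    d=M[:3,:3]@np.array([*p,1]); return M[:3,3],d/np.linalg.norm(d)
def onz(cm,uv,z):
    o,d=ray(cm,uv); return o+d*(z-o[2])/d[2]
def tri(obs):
    A=np.zeros((3,3));b=np.zeros(3);L=[ray(*x) for x in obs]
    for o,d in L: P=np.eye(3)-np.outer(d,d);A+=P;b+=P@o
    p=np.linalg.solve(A,b); return p,[np.linalg.norm(np.cross(p-o,d)) for o,d in L]
def proj(cm,p):
    K,D,M=cm; W=np.linalg.inv(M); return cv2.projectPoints(np.array(p,float).reshape(-1,3),cv2.Rodrigues(W[:3,:3])[0],W[:3,3],K,D)[0][:,0]
def snap(tag):
    o=sensors.get_obs(); a=imaging.capture('wrist'); cv2.imwrite(f'pics/{tag}.png',a)
    json.dump({k:list(o[k]) for k in('tool_pos','tcp_rot')},open(f'pics/{tag}.json','w')); return a,o
def wcam(tag): return cam('wrist',json.load(open(f'pics/{tag}.json')))
def toolshift(o,p):  # world target TCP -> shift in tool axes
    return T(o)[:3,:3].T@(np.array(p)-o['tool_pos'])
E
python3 - <<'E'
from h import *
t=cam('top')
for n,uv,z in[('yel',(357,200),85),('blue',(354,217),85),('restctr',(212,160),145),('wheel',(214,115),210),('yel',(357,200),40)]: print(n,onz(t,uv,z))
o=sensors.get_obs()
c=cam('wrist',o); print(c[2])
E
```

```text
yel [ 477.29974282 -298.61845696   85.        ]
blue [ 422.5369132 -289.0904345   85.       ]
restctr [584.2506302  164.29477388 145.        ]
wheel [708.72977264 157.04820109 210.        ]
yel [ 481.23245933 -309.25421684   40.        ]
[[ 2.86942950e-01 -9.22958502e-01 -2.56537223e-01  2.17775472e+02]
 [-9.57946866e-01 -2.76809687e-01 -7.55923271e-02 -4.82343752e+02]
 [-1.24340745e-03  2.67439714e-01 -9.63573792e-01  3.84147687e+02]
 [ 0.00000000e+00  0.00000000e+00  0.00000000e+00  1.00000000e+00]]
```

Run:
```python
from h import *
o=sensors.get_obs()
for p in[(410,-270,160),(470,-310,160)]: print(toolshift(o,p))
```

```text
[ 315.65639257 -148.67487378   66.37942762]
[361.72570219 -93.19862097  66.31551036]
```

Emit:
arm_command(
  increments=[0,100,-50,0,9,0,200,-100,30,18,0,316,-149,66,26.5,0,316,-149,66,26.5,0,316,-149,66,26.5,0,316,-149,66,26.5],
)

```text
time: 0.85
tool_pos: [411.5, -267.9, 159.9]
tcp_rot: [-3.141, 0.001, -0.171]
contact_force: [0.4, -0.1, -0.5]
grip_width: 91.9
```

Run:
```python
from h import *
a,o=snap('w1'); print(o['tool_pos'],o['tcp_rot'],abs(o['dq']).max()); print(toolshift(o,(470,-310,160)))
```

```text
[ 411.50729859 -267.86589432  159.86073534] [-3.14090060e+00  8.30636364e-04 -1.71353346e-01] 0.7008697694363037
[64.82047251 31.54296307 -0.21493632]
```

Emit:
arm_command(
  increments=[0,65,30,0,0,0,65,30,0,0,0,65,30,0,0,0,65,30,0,0],
)

```text
time: 1.4
tool_pos: [468.1, -310.4, 160.7]
tcp_rot: [-3.141, 0.001, -0.173]
contact_force: [-0.8, -0.6, 0.1]
grip_width: 92.0
```

Run:
```python
from h import *
a,o=snap('w2'); print(o['tool_pos'],o['tcp_rot'],abs(o['dq']).max())
```

```text
[ 468.14873537 -310.38006791  160.66789475] [-3.14114321e+00  9.13436320e-04 -1.73186022e-01] 0.010833768867622683
```

Emit:
arm_command(
  increments=[0,-65,-20,0,0,0,-65,-20,0,0,0,-65,-20,0,0,0,-65,-20,0,0],
)

```text
time: 1.95
tool_pos: [409.6, -280.8, 161.5]
tcp_rot: [3.14, -0.002, -0.173]
contact_force: [0.2, -0.0, 0.2]
grip_width: 91.6
```

Run:
```python
from h import *
b=cv2.imread('pics/w2.png')
a,o=snap('w3'); print(o['tool_pos'],o['tcp_rot'],abs(o['dq']).max())
cv2.imwrite('pics/w23.png',np.hstack([a[:,56:456],b[:,56:456]]))
```

```text
[ 409.55818886 -280.77508639  161.47706301] [ 3.14021754e+00 -2.14624107e-03 -1.72846283e-01] 0.011585532713554763
```

View pics/w23.png

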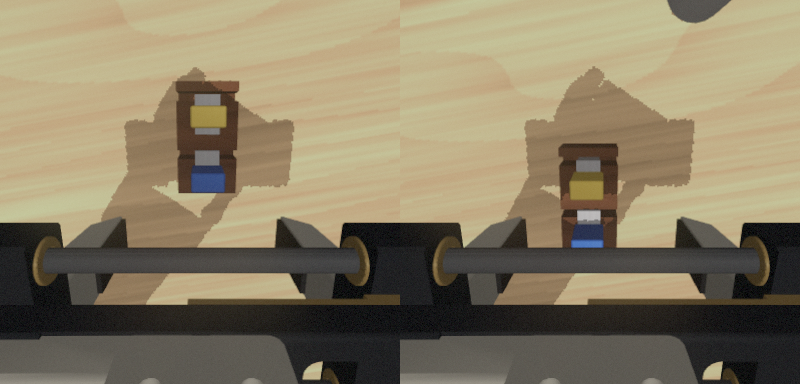

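Both views show the yellow handle on the far side of the stand and the blue one nearer, with the feet visible. An enlarged crop should settle which way the gauge points and give corner pixels.

Run:
```python
import cv2,numpy as np
a=cv2.imread('pics/w3.png')[65:215,210:310];b=cv2.imread('pics/w2.png')[120:270,195:295]
f=lambda x:cv2.resize(x,None,fx=4,fy=4,interpolation=cv2.INTER_CUBIC)
cv2.imwrite('pics/z1.png',np.hstack([f(a),f(b)]))
```

```text
(no output)
```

View pics/z1.png

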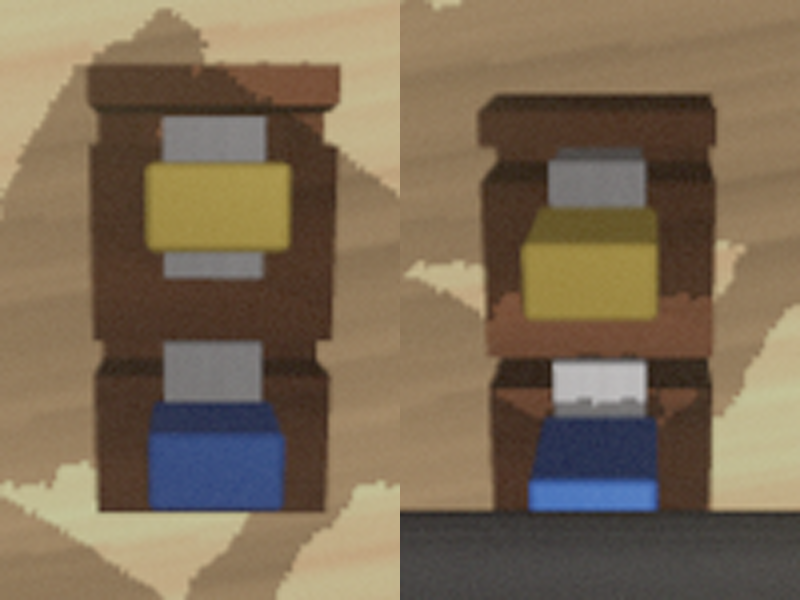

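Run:
```python
from h import *
A=wcam('w3');B=wcam('w2')
fa=lambda p:(210+p[0]/4-.4,65+p[1]/4-.4); fb=lambda p:(195+(p[0]-400)/4-.4,120+p[1]/4-.4)
P=[]
for a,b in[((146,163),(525,241)),((291,163),(658,241)),((290,250),(658,320)),((146,250),(524,320))]:
    p,e=tri([(A,fa(a)),(B,fb(b))]); P.append(p); print(p,e)
P=np.array(P); m=P.mean(0); print('ctr',m)
w=(P[0]+P[3]-P[1]-P[2])/2; print('ydir yaw',np.arctan2(-w[0],w[1]),np.linalg.norm(w))
for a,b in[((163,116),(549,160)),((266,116),(645,160))]: print('footfront',tri([(A,fa(a)),(B,fb(b))]))
# stand side yaw
for s,e in[((90,147),(94,338)),((336,147),(332,338))]:
    d=onz(A,fa(s),40)-onz(A,fa(e),40); print('side',np.arctan2(d[1],d[0]))
o=sensors.get_obs(); print(o['tcp_rot'],toolshift(o,m))
```

```text
[ 485.6088509  -285.72240255   80.9455902 ] [np.float64(0.3147745291511303), np.float64(0.31477452915111526)]
[ 480.63405076 -314.7835617    81.51173451] [np.float64(0.04988953749666146), np.float64(0.04988953749656858)]
[ 463.60901331 -311.82449082   84.29135873] [np.float64(0.07104277608477405), np.float64(0.07104277608480507)]
[ 468.65840449 -282.55068875   84.14046988] [np.float64(0.14261342781415595), np.float64(0.14261342781414701)]
ctr [ 474.62757987 -298.72028596   82.72228833]
ydir yaw -0.1701764571392567 29.597154631619777
footfront (array([ 496.52551185, -290.18116721,   43.16883115]), [np.float64(0.05798948203025168), np.float64(0.05798948203023165)])
footfront (array([ 492.42697739, -313.92628997,   43.51987255]), [np.float64(0.07164382586408069), np.float64(0.0716438258641343)])
side -0.17351655190365212
side -0.15794124491977243
[ 3.14049646e+00 -1.65649989e-03 -1.72821917e-01] [67.12077069  6.45421794 78.63200084]
```

Emit:
arm_command(
  increments=[0,40,4,20,0,0,67,6.5,40,0,0,67,6.5,60,0,0,67,6.5,90,0,0,67,6.5,111,0,0,67,6.5,111,0,0,67,6.5,111,0,1,67,6.5,111,0,1,67,6.5,111,0,1,67,6.5,111,0,1,67,6.5,111,0,1,67,6.5,111,0,1,67,6.5,111,0],
)

```text
time: 3.62
tool_pos: [473.4, -297.8, 49.7]
tcp_rot: [3.142, 0.0, -0.173]
contact_force: [-0.4, -0.4, 0.2]
grip_width: 36.5
```

Emit:
arm_command(
  increments=[1,0,0,0,0,1,0,0,0,0,1,0,0,0,0,1,0,0,-10,0,1,0,0,-30,0,1,0,0,-60,0,1,0,0,-100,0,1,0,0,-160,0,1,0,0,-160,0,1,0,0,-160,0],
)

```text
time: 4.88
tool_pos: [473.1, -297.5, 209.6]
tcp_rot: [-3.142, 0.0, -0.173]
contact_force: [0.1, 0.7, -0.8]
grip_width: 29.6
```

Run:
```python
from h import *
o=sensors.get_obs(); print(o['tool_pos'],o['tcp_rot'],o['grip_width'],o['contact_force'])
t=cam('top'); s=cam('scene')
# coarse rest view position: cam looks at rest center from TCP ~ 110mm robot-side
for p in[(440,100,255),(440,150,255),(470,170,255)]: print(toolshift(o,p))
b=cv2.imread('pics/t0.png')[85:180,190:310]; cv2.imwrite('pics/tz.png',cv2.resize(b,None,fx=6,fy=6,interpolation=cv2.INTER_CUBIC))
```

```text
[ 473.10203811 -297.48558562  209.62648917] [-3.14151555e+00  2.69582646e-04 -1.72694793e-01] 29.608839420541504 [ 0.05303919  0.6538734  -0.80815294]
[-100.92488291 -385.88841576  -45.31655087]
[-109.51676651 -435.14467931  -45.31043672]
[ -83.3997627  -460.00231567  -45.31556075]
```

View pics/tz.png

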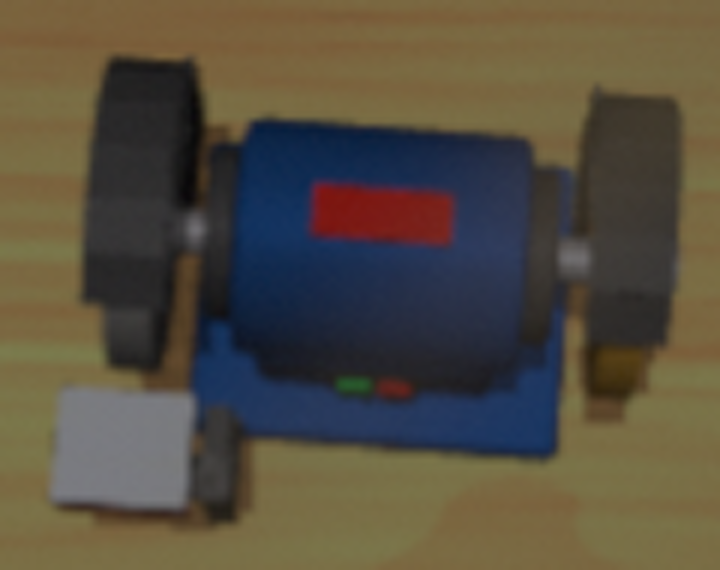

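Run:
```python
from h import *
t=cam('top'); f=lambda p:(190+p[0]/6-.4,85+p[1]/6-.4)
L=onz(t,f((60,388)),145);Rr=onz(t,f((195,395)),145);l2=onz(t,f((52,504)),145);r2=onz(t,f((190,512)),145)
print(L,Rr,l2,r2); d=L-Rr; print(np.linalg.norm(d),np.arctan2(-d[0],d[1]), (L+Rr)/2,(l2+r2)/2)
o=sensors.get_obs(); R0=(L+Rr)/2
for p in[R0+[-130,20,110],R0+[-90,-40,110]]: p[2]=260;print(toolshift(o,p))
```

```text
[616.90526043 203.92459734 145.        ] [614.97036156 134.19852327 145.        ] [556.41124434 205.59143835 145.        ] [554.06595858 134.66968275 145.        ]
69.75291562602962 -0.027742884771281607 [615.93781099 169.0615603  145.        ] [555.23860146 170.13056055 145.        ]
[ -70.97586486 -481.51944272  -50.31725112]
[ -21.26059487 -429.28543439  -50.33468103]
```

Emit:
arm_command(
  increments=[1,0,-30,-20,0,1,0,-80,-40,-1,1,-5,-140,-50,-2,1,-5,-200,-50,-4,1,-10,-260,-50,-5,1,-15,-320,-50,-6,1,-18,-380,-50,-8.3,1,-18,-440,-50,-8.3,1,-18,-475,-50,-8.3,1,-18,-492,-50,-8.3,1,-18,-492,-50,-8.3,1,-18,-492,-50,-8.3,1,-18,-492,-50,-8.3],
)

```text
time: 6.5
tool_pos: [540.4, 188.6, 259.8]
tcp_rot: [3.141, -0.0, -0.03]
contact_force: [-0.2, 0.4, -0.2]
grip_width: 29.7
```

Run:
```python
from h import *
a,o=snap('g1'); print(o['tool_pos'],o['tcp_rot'],o['grip_width'],abs(o['dq']).max())
```

```text
[540.35507706 188.58423231 259.78982752] [ 3.14125179e+00 -2.00972771e-05 -2.97012153e-02] 29.70724637992694 0.005845835284949935
```

Emit:
arm_command(
  increments=[1,-30,30,0,0,1,-50,60,0,0,1,-50,60,0,0,1,-50,60,0,0,1,-50,60,0,0],
)

```text
time: 7.18
tool_pos: [489.2, 131.8, 259.7]
tcp_rot: [-3.141, -0.0, -0.028]
contact_force: [-0.3, 0.4, -0.9]
grip_width: 29.7
```

Run:
```python
from h import *
b,o=snap('g2'); print(o['tool_pos'],o['tcp_rot'],o['grip_width'],abs(o['dq']).max())
a=cv2.imread('pics/g1.png')
cv2.imwrite('pics/g12.png',np.hstack([a[:,56:456],b[:,56:456]]))
```

```text
[489.15962587 131.75703973 259.66280563] [-3.14147810e+00 -3.40223007e-04 -2.75953997e-02] 29.721376604001147 0.004396936869136414
```

View pics/g12.png

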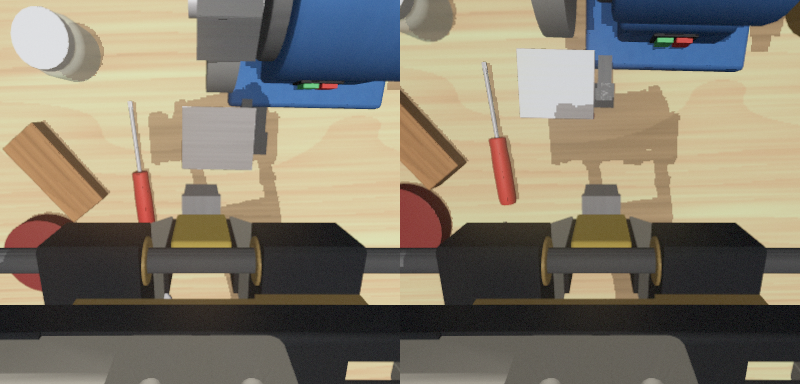

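The left view shows the rest plate at about (183–255, 107–170), with the stone's near end at about (222,75). The right view shows the plate at (517–594, 48–120). The gauge foot and handle are visible in the jaws. I'll enlarge those parts.

Run:
```python
import cv2,numpy as np
f=lambda x:cv2.resize(x,None,fx=4,fy=4,interpolation=cv2.INTER_CUBIC)
a=cv2.imread('pics/g1.png');b=cv2.imread('pics/g2.png')
a=cv2.convertScaleAbs(a,alpha=1.3)
cv2.imwrite('pics/z2.png',np.vstack([np.hstack([f(a[45:120,226:326]),f(b[30:105,160:260])]),np.hstack([f(a[110:185,226:326]),f(a[175:250,208:308])])]))
```

```text
(no output)
```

View pics/z2.png

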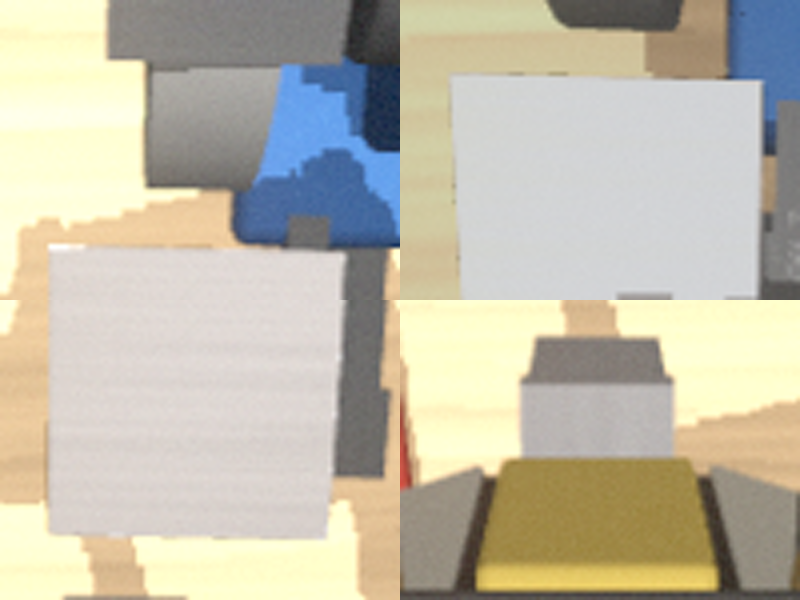

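```bash
cat > m.py <<'E'
from h import *
from scipy.optimize import least_squares
A=wcam('g1');B=wcam('g2'); h=lambda x,y:(x-.4,y-.4)
tl=tri([(A,h(238.25,106.75)),(B,h(173,48.75))]); tr=tri([(A,h(312.25,108.25)),(B,h(250.5,50.25))])
print('edge L',tl,'R',tr)
zz=145
L=onz(A,h(238.25,106.75),zz);Rr=onz(A,h(312.25,108.25),zz);l2=onz(A,h(238.25,168.25),zz);r2=onz(A,h(307.75,169.75),zz)
d=L-Rr; print('g1@145',L,Rr,np.linalg.norm(d),np.arctan2(-d[0],d[1]));d=l2-r2; print('front',l2,r2,np.arctan2(-d[0],d[1])); d=(L+Rr-l2-r2)/2; print('len',np.linalg.norm(d),np.arctan2(d[1],d[0]))
L=onz(B,h(173,48.75),zz);Rr=onz(B,h(250.5,50.25),zz); d=L-Rr;print('g2@145',L,Rr,np.linalg.norm(d),np.arctan2(-d[0],d[1]))
# wheel tangent g1 (row 45+187/4), col 226+200/4
o,dd=ray(A,h(276,91.75)); u=np.array([dd[0],dd[2]]);u/=np.linalg.norm(u)
n=np.array([-u[1],u[0]]); n*=np.sign(n[0]); c=o[[0,2]]
X=c[0]+(75-n[1]*(135-c[1]))/n[0]; print('wheel_face x ~',X-75)
# gauge pose in tool
K,D,_=A; X=np.array([[3,12,5],[3,-12,5],[3,11,-25],[3,-11,-25],[-8,15,45],[-8,-15,45],[-8,15,5],[-8,-15,5]],float)
px=[(521,382),(673,382),(535,338),(658,338),(477,567),(718,567),(508,460),(692,460)]
U=np.array([[208+(x-400)/4-.4,175+(y-300)/4-.4] for x,y in px])
H=imaging.calibration('wrist')['hand_eye']; G0=np.eye(4); G0[:3,:3]=np.diag([1,-1,-1])
def mdl(p):
    M=np.eye(4);M[:3,:3]=R.from_rotvec([0,p[3],p[4]]).as_matrix()@np.diag([1,-1,-1.]);M[:3,3]=p[:3]
    W=np.linalg.inv(H)@M; return cv2.projectPoints(X,cv2.Rodrigues(W[:3,:3])[0],W[:3,3],K,D)[0][:,0]
s=least_squares(lambda p:(mdl(p)-U).ravel(),[18,0,10,0,0]); print('gauge origin in tool, rot y,z',s.x.round(3)); print((mdl(s.x)-U).round(1).tolist())
E
python3 m.py
```

```text
edge L (array([616.47489231, 204.19639492, 142.15908165]), [np.float64(0.1414298007869362), np.float64(0.14142980078694334)]) R (array([613.0285294 , 134.45252572, 144.75352359]), [np.float64(0.08321529783398023), np.float64(0.08321529783408912)])
g1@145 [616.31581517 204.10906243 145.        ] [612.9656558  134.55703305 145.        ] 69.6326673312963 -0.04813047268199744
front [557.6247424  206.86129087 145.        ] [554.12018591 137.57012513 145.        ] -0.050534187803892794
len 58.838927970655774 -0.04901201962369766
g2@145 [615.99354232 203.3342521  145.        ] [613.04366762 134.39314379 145.        ] 69.00418954666382 -0.04276224296695587
wheel_face x ~ 629.4190708226387
gauge origin in tool, rot y,z [ 1.6883e+01  1.9100e-01  1.2577e+01 -1.0000e-03 -5.0000e-03]
[[-0.1, 1.4], [0.4, 1.2], [0.5, 0.3], [0.0, 0.2], [-0.1, 0.1], [0.4, -0.1], [-1.2, -1.5], [0.1, -1.6]]
```

```bash
sed -i 's/^s=least_squares.*$/I=slice(0,6)\ns=least_squares(lambda p:(mdl(p)-U)[I].ravel(),[18,0,10,0,0]);print("gauge",s.x.round(3),(mdl(s.x)-U).round(1)[I].tolist())/; ' m.py; sed -i '/^print((mdl/d' m.py; python3 m.py|tail -1
python3 - <<'E'
from h import *
o=sensors.get_obs(); print(o['tool_pos'],toolshift(o,(602.3,169.8,200)))
E
```

```text
gauge [ 1.7281e+01  9.5000e-02  1.2560e+01  4.0000e-03 -3.0000e-03] [[-0.3, 0.8], [0.3, 0.7], [0.3, -0.5], [-0.1, -0.5], [-0.3, -0.2], [0.1, -0.3]]
[489.05362965 131.80759096 259.53354643] [112.16229273 -41.07637774  59.53787009]
```

Emit:
arm_command(
  increments=[1,30,-15,0,0.5,1,80,-30,0,1.1,1,112,-41,20,1.1,1,112,-41,45,1.1,1,112,-41,68,1.1,1,112,-41,68,1.1,1,112,-41,68,1.1,1,112,-41,68,1.1],
)

```text
time: 8.22
tool_pos: [602.4, 169.5, 193.1]
tcp_rot: [-3.141, -0.002, -0.047]
contact_force: [-0.0, 0.6, -1.6]
grip_width: 29.9
```

Run:
```python
from h import *
a,o=snap('p1'); print(o['tool_pos'],o['tcp_rot'],o['contact_force'])
s=imaging.capture('scene'); cv2.imwrite('pics/sp1.png',s)
f=lambda x:cv2.resize(x,(400,400),interpolation=cv2.INTER_CUBIC)
cv2.imwrite('pics/z3.png',np.hstack([cv2.convertScaleAbs(f(a[110:260,180:330]),alpha=1.3),f(s[150:250,260:360])]))
```

```text
[602.35949399 169.47395578 193.06064933] [-3.14119469e+00 -2.38490346e-03 -4.68960668e-02] [-0.04635527  0.59599912 -1.60971427]
```

View pics/z3.png

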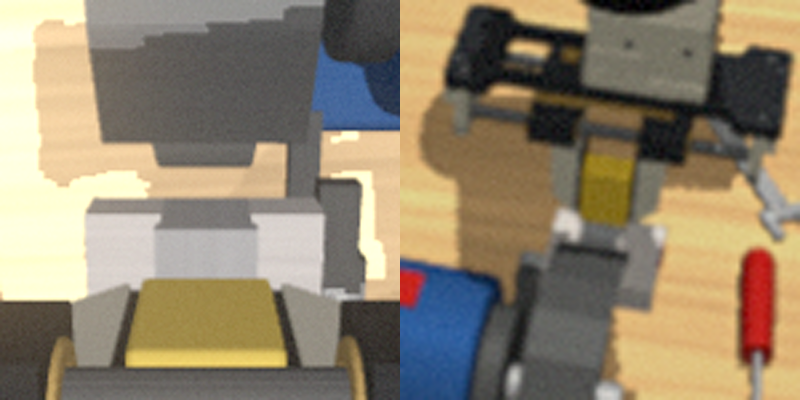

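The wrist view shows the blade centred on the rest: foot at 155–258 and plate at 90–322 in the crop. The gap is open ahead of it. Lowering now.

Emit:
arm_command(
  increments=[1,0,0,10,0,1,0,0,18,0,1,0,0,24,0,1,0,0,29,0,1,0,0,33,0,1,0,0,36,0,1,0,0,36,0,1,0,0,36,0,1,0,0,36,0],
)

```text
time: 9.45
tool_pos: [601.8, 169.3, 155.9]
tcp_rot: [-3.142, -0.0, -0.047]
contact_force: [-1.0, -0.2, -0.9]
grip_width: 29.5
```

Emit:
arm_command(
  increments=[1,0,0,1,0,1,0,0,1,0,1,0,0,1,0],
)

```text
time: 9.82
tool_pos: [601.8, 169.3, 154.7]
tcp_rot: [3.141, -0.0, -0.047]
contact_force: [-0.0, -0.6, -0.3]
grip_width: 29.6
```

Emit:
arm_command(
  increments=[1,0,0,0.5,0,1,0,0,0.5,0,1,0,0,0.5,0],
)

```text
time: 10.2
tool_pos: [601.8, 169.2, 154.7]
tcp_rot: [3.142, -0.0, -0.047]
contact_force: [-2.2, -1.0, 5.0]
grip_width: 30.0
```

Emit:
arm_command(
  increments=[1,0,0,0.5,0,1,0,0,0.5,0,1,0,0,0.5,0],
)

```text
time: 10.58
tool_pos: [601.8, 169.2, 154.7]
tcp_rot: [-3.142, -0.001, -0.047]
contact_force: [-2.5, -0.8, 8.0]
grip_width: 29.9
```

Emit:
arm_command(
  increments=[1,0,0,-0.7,0,1,0,0,-0.7,0,0.55,0,0,-0.7,0,0.45,0,0,-0.7,0,0.4,0,0,-0.7,0,0.4,0,0,-0.7,0,0.4,0,0,-0.7,0,0.4,0,0,-0.7,0],
)

```text
time: 11.58
tool_pos: [601.7, 169.2, 154.4]
tcp_rot: [3.142, 0.0, -0.047]
contact_force: [0.1, 0.6, 0.7]
grip_width: 55.0
```

Emit:
arm_command(
  increments=[0.4,0,0,-10,0,0.4,0,0,-30,0,0.4,0,0,-60,0,0.4,-30,0,-100,0,0.4,-60,0,-100,0,0.4,-60,0,-100,0,0.4,-60,0,-100,0],
)

```text
time: 12.45
tool_pos: [542.3, 172.1, 254.8]
tcp_rot: [-3.142, -0.001, -0.047]
contact_force: [0.2, 0.1, -0.3]
grip_width: 55.1
```

Run:
```python
from h import *
a,o=snap('q1'); print(o['tool_pos'],o['tcp_rot'],o['contact_force'],o['grip_width'])
s=imaging.capture('scene'); cv2.imwrite('pics/sq1.png',s)
f=lambda x:cv2.resize(x,(400,400),interpolation=cv2.INTER_CUBIC)
cv2.imwrite('pics/z4.png',np.hstack([cv2.convertScaleAbs(f(a[60:210,180:330]),alpha=1.2),f(s[150:250,260:360])]))
```

```text
[542.332374   172.07141763 254.81476718] [-3.14156668e+00 -1.02721374e-03 -4.70248004e-02] [ 0.23682144  0.06897126 -0.27235492] 55.13531801384819
```

View pics/z4.png

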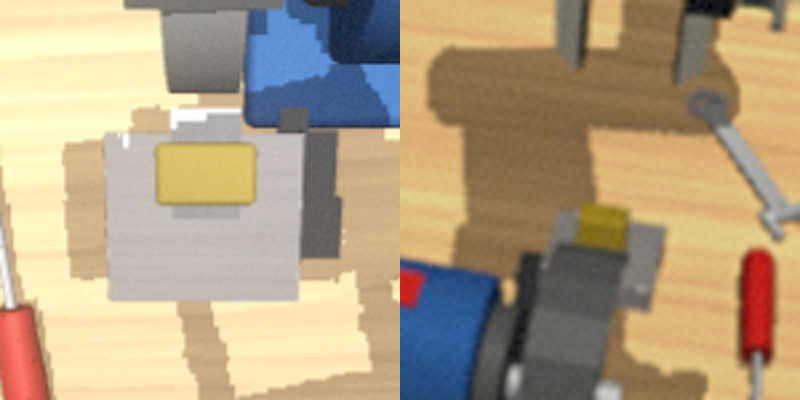

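The wrist view shows the gauge standing on the rest, centred, with its foot about 8 mm past the edge. The blade hangs in the open gap, clear of the stone. Next I'll shut the fingers and push the red face.

Emit:
arm_command(
  increments=[0.8,-28,0,0,0,1,-28,0,30,0,1,-28,0,70,0,1,-28,0,105,0,1,-28,0,122.5,0,1,-28,0,122.5,0,1,-28,0,122.5,0,1,-28,0,122.5,0],
)

```text
time: 13.55
tool_pos: [514.6, 173.5, 132.9]
tcp_rot: [-3.141, -0.002, -0.047]
contact_force: [0.7, -0.4, 0.7]
grip_width: 0.3
```

Emit:
arm_command(
  increments=[1,10,0,0,0,1,18,0,0,0,1,22,0,0,0,1,24,0,0,0,1,26,0,0,0,1,28,0,0,0,1,28,0,0,0,1,28,0,0,0],
)

```text
time: 14.55
tool_pos: [541.7, 172.1, 131.9]
tcp_rot: [3.141, 0.0, -0.047]
contact_force: [0.4, -0.4, -0.5]
grip_width: 0.2
```

Emit:
arm_command(
  increments=[1,1,0,0,0,1,2,0,0,0,1,3,0,0,0,1,4,0,0,0,1,5,0,0,0,1,5,0,0,0,1,5,0,0,0],
)

```text
time: 15.42
tool_pos: [546.5, 171.8, 131.8]
tcp_rot: [3.141, 0.001, -0.047]
contact_force: [-3.4, -0.3, 3.1]
grip_width: 0.7
```

Emit:
arm_command(
  increments=[1,1,0,0,0,1,2,0,0,0,1,3,0,0,0,1,3,0,0,0,1,3,0,0,0],
)

```text
time: 16.05
tool_pos: [550.0, 171.7, 131.8]
tcp_rot: [3.142, -0.0, -0.047]
contact_force: [-2.4, 0.0, 0.5]
grip_width: 0.3
```

Emit:
arm_command(
  increments=[1,0.5,0,0,0,1,1,0,0,0,1,1.5,0,0,0,1,2,0,0,0,1,2.5,0,0,0,1,3,0,0,0,1,3.5,0,0,0,1,4,0,0,0,1,4,0,0,0],
)

```text
time: 17.18
tool_pos: [553.8, 171.5, 131.8]
tcp_rot: [3.142, -0.0, -0.047]
contact_force: [-3.6, 0.2, -0.6]
grip_width: 0.2
```

Emit:
arm_command(
  increments=[1,0.5,0,0,0,1,1,0,0,0,1,1.5,0,0,0,1,1.5,0,0,0],
)

```text
time: 17.68
tool_pos: [555.3, 171.4, 131.8]
tcp_rot: [3.141, -0.0, -0.047]
contact_force: [-3.2, -1.3, 0.4]
grip_width: 0.3
```

Emit:
arm_command(
  increments=[1,0.5,0,0,0,1,1,0,0,0,1,1,0,0,0,1,1,0,0,0],
)

```text
time: 18.18
tool_pos: [555.9, 171.4, 131.9]
tcp_rot: [3.141, 0.001, -0.047]
contact_force: [-5.2, 0.0, -0.5]
grip_width: 0.3
```

Emit:
arm_command(
  increments=[1,0.5,0,0,0,1,1,0,0,0,1,1,0,0,0,1,1,0,0,0],
)

```text
time: 18.68
tool_pos: [555.9, 171.4, 131.8]
tcp_rot: [3.141, 0.003, -0.047]
contact_force: [-9.9, 0.2, 2.3]
grip_width: 0.2
```

Emit:
arm_command(
  increments=[1,0.5,0,0,0,1,1,0,0,0,1,1,0,0,0],
)

```text
time: 19.05
tool_pos: [555.9, 171.4, 131.8]
tcp_rot: [3.141, 0.005, -0.047]
contact_force: [-12.5, -0.3, 3.8]
grip_width: 0.4
```

Emit:
arm_command(
  increments=[1,-2,0,0,0,1,-6,0,0,0,1,-20,0,0,0,1,-40,0,-10,0,1,-40,0,-60,0,1,-30,0,-115,0,1,-10,0,-120,0,1,-10,0,-120,0,1,-10,0,-120,0],
)

```text
time: 20.18
tool_pos: [547.7, 171.7, 251.0]
tcp_rot: [3.141, 0.001, -0.047]
contact_force: [-0.3, -1.5, 0.2]
grip_width: 0.2
```

Run:
```python
from h import *
a,o=snap('r1'); print(o['tool_pos'],o['tcp_rot'],o['contact_force'],o['grip_width'])
s=imaging.capture('scene'); cv2.imwrite('pics/sr1.png',s)
f=lambda x:cv2.resize(x,(400,400),interpolation=cv2.INTER_CUBIC)
cv2.imwrite('pics/z5.png',np.hstack([cv2.convertScaleAbs(f(a[60:160,210:310]),alpha=1.2),f(s[150:250,260:360])]))
```

```text
[547.71734557 171.69635624 251.04259194] [ 3.14126827e+00  1.24703655e-03 -4.71827447e-02] [-0.28961455 -1.47206242  0.16725336] 0.18081818023966345
```

View pics/z5.png

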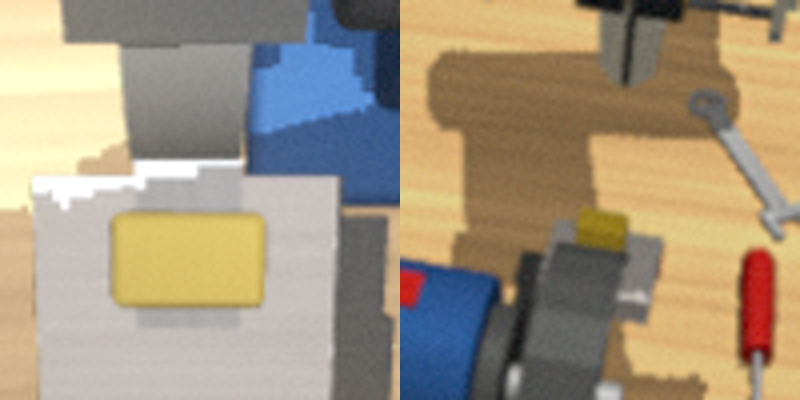

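Run:
```python
from h import *
A=wcam('r1'); g=lambda x,y:(210+x/4-.4,60+y/4-.4)
L,Rr=onz(A,g(32,175),145),onz(A,g(340,178),145); print('edge',L,Rr,(L+Rr)/2)
a,b=onz(A,g(133,158),150),onz(A,g(242,158.5),150); m=(a+b)/2; print('foot',a,b,m)
P=[onz(A,g(*p),190) for p in[(112,212),(265,212),(265,305),(113,305)]]; c=np.mean(P,0); print('handle top ctr',c)
ax=np.array([np.cos(-.047),np.sin(-.047),0]); e=(L+Rr)/2
print('foot front past edge',(m-e)@ax,'(3 if nipped); handle ctr past edge',(c-e)@ax,'(-17)', 'lateral',(m-e)@[.047,1,0],(c-e)@[.047,1,0])
```

```text
edge [627.0570071 203.4808984 145.       ] [623.2032132  133.73605562 145.        ] [625.13011015 168.60847701 145.        ]
foot [629.46554735 180.1654972  150.        ] [628.25230141 156.04549056 150.        ] [628.85892438 168.10549388 150.        ]
handle top ctr [608.89066116 168.76163041 190.        ]
foot front past edge 3.748328018662645 (3 if nipped); handle ctr past edge -16.228711377569063 (-17) lateral -0.3277288583929526 -0.6101006972322548
```

```bash
python3 -c "
from plant import ticket; print(ticket.close_job())"
```

```text
the job is handed in; nothing more can be done
None
```

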